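# Slide a pie tray past its spring catch

### The arm

A 7-joint arm with a two-finger parallel gripper is mounted at the origin on the work surface. World frame = base frame: x ahead of the robot, y to its left, z up, the work surface at z = 0. Lengths are in m, angles in rad, forces in N, time in s.
With the tool pointing down it reaches from about 0.4 to 0.75 m from the base axis. Payload 19.5 kg.
Tool frame: the origin (TCP) lies at the very end of the fingers, on their centre line; the grasp point (between the pads) lies 19 mm behind it; z points along the fingers, x is the direction in which the jaws open and shut, and the axes are right-handed (so a half turn about z gives the same grasp; the last joint's range is limited). The gripper opens to 85 mm and grips with 20 to 120 N. Pads are 22 mm wide; open, the fingers measure 114 mm over their backs; the gripper's body (76 mm by 85 mm) begins 54 mm behind the grasp point. The pads swing forward as they close: fully open they stand 13 mm farther back than shut.
Start: joints at [-1.31, 0.707, -0.028, 1.485, 0.022, 0.951, -0.075], TCP at [0.171, 0.549, 0.231] pointing down, gripper open.
Joint ranges: [-2.71, 2.71], [-0.32, 2.16], [-1.57, 1.52], [0, 2.45], [-1.46, 4.6], [0, 2.02], [-2.83, 2.83]. Speed limits (rad/s): [1.89, 1.89, 2.57, 2.57, 3.01, 3.01, 3.01].

### API

Orientations are given as [roll, pitch, yaw] about the fixed x, y, z axes, in that order (R = Rz(yaw) Ry(pitch) Rx(roll)).
In Python, from station import r, vision, spotter gives the robot as it stands.
- The arm moves only by the shell command python3 -m handwheel 'ROWS' [OPENING] [FORCE]. ROWS is JSON, a list of rows, each a list of 2 entries, a list of its own where there are three numbers: the shift along the tool's x, y, z in cm, then the turn about the tool's z in rad. A call has exactly 5 rows; each row is the pose to reach, as a shift and turn from the pose commanded when the call began, along the tool's axes at that moment; what a row does not reach only later rows make up. A row lasts 1/8 s, in which the tool goes at most 62.5 mm and 10.7 degrees, less where a joint would pass 70% of its speed; a pose out of reach is approached as far as the arm can. A call with a gripper value outside its range is refused whole. OPENING is the gripper command: -1 is shut, 1 is fully open, values between are in proportion, set as the call begins (- or left out, the last holds). The fingers move at their own pace and stop on an object; FORCE is the grip in N (left out, the last holds). Time passes only in rows, so rows that repeat a pose let the fingers close, or fill a call up. It gives the time, the measured TCP pose, the force and the opening at its end, in the units of the state.
- r.read_state(): the state, without advancing time (a new reading comes with each control period).
- vision.camera(name): name is "scene" or "side" or "wrist"; returns (picture, depth): 384x512x3 uint8, red, green, blue; 384x512 float32, m along the optical axis (not along the pixel's ray), 0 where there is no reading.
- vision.camera_info(name): a dict with "camera_matrix" (3x3 intrinsics, pixels), "eye" and "attitude" of the camera in the world. Camera axes: x right, y up, looking along -z (the intrinsics and any distortion apply to the point x, -y, -z); pixel columns grow to the right and rows downward; lengths in m; the calibration is good to about 2 mm. A picture is of the moment at which its call begins: read the wrist's pose just before it. camera_info takes no time and is no camera call; for the wrist camera it gives the pose at the moment of the call.
- r.hand_in(): hands the job in, once; it reports no verdict.
Trained networks look in the newest picture that a camera, given by its name, has taken for a name from the list of things; names that differ only in an ending like _2 or _b are one class to them, and where a whole thing is asked for, a point or a joint stands for the part that bears it (a point fixed in the world has none). Each returns a list of dicts, best first, with "p" (0 to 1); they miss things now and then, are a little off and sometimes report something else, mostly with a low value. They report only what shows in the picture. A call takes as long as a camera call. They do not tell look-alikes from the thing itself.
- spotter.trace(camera, label): "pixels" (384x512 bool, what is visible of it) and "bbox" ([left, top, right, bottom] as shares, 0 to 1, of the picture: columns of its width, rows of its height, round what is visible of it).
- spotter.landmark_of(camera, label): "position" ([row, column] as shares, 0 to 1, of the picture: columns of its width, rows of its height: a listed point, or the origin of a listed thing).
The state is a dict: "time": time; "joint_pos": joint angles; "joint_vel": joint speeds; "tau": joint torques, N m; "tool_pos": TCP position; "orientation": TCP orientation; "contact_force": force on the tool from outside, world axes, zero at the start; "torque": the same for the moment, N m; "opening": opening from 0.0 (shut) to 1.0 (fully open).
Only numpy, scipy, OpenCV 4.12 (cv2) and the standard library are available. Lean on these libraries where they do the work, as an engineer would, in place of code of your own. Each camera call takes 0.05 s, during which the arm holds its last target.

### The job

Load the tray with the small pie dish onto the far end of its slide: with closed fingertips push the catch's long spring bar down and keep it down while you push the tray along the slide, right over the catch teeth, until it is fully home against the end stop. Then let the bar spring up so that the teeth lock behind the tray, and back away. Only press and push: do not lift the tray or the dish, keep the dish upright in the tray, and leave the ring cutter, the glass jar and the brass weight around the slide where they stand.

Things in the scene. Friction and masses are not known exactly. Their poses are not given: they have to be found in the camera images.
- slide: Fixed metal loading slide on the table, an open-topped channel 360 mm long, 184 mm wide, with a white housing at its far end (x = 140 to 215 mm, 200 mm wide, 105 mm high). Origin: on the table surface, on the centre line, midway between the two catch teeth. Its x axis is the way the tray must travel, y across, z up. Between the ledges (|y| < 58 mm) it is open above and holds the catch.
- slide_mouth (a point): Open rear end of the channel (x = -220 mm of the slide, no wall), on the centre line at ledge height. The tray rides on two ledges, tops 40 mm above the table, |y| = 58 to 82 mm, between side rails with inner faces at |y| = 82 mm, outer at 92 mm, tops 56 mm above the table.
- end_stop (a point): Middle of the top edge of the end stop's face, at x = +130 mm of the slide, 60 mm above the table: the tray's front wall meets it when fully home.
- catch_bar (a point): Centre of the top face of the catch's press bar: ribbed steel strip, 240 mm long, 44 mm wide, on the centre line from x = -215 to +25 mm of the slide. It runs under the tray; its rear stretch lies open behind the tray. Top face 34 mm above the table when up, 16 mm fully down, level all along: a fingertip can press it anywhere and slide along it. It moves straight down, without tilting.
- catch_teeth (a point): Midway between the tops of the two catch teeth, which are part of the press bar and move with it. At x = -5 to +5 mm of the slide, |y| = 38 to 50 mm: 76 mm clear between them for fingers. Tops 16 mm above the bar's top face: 50 mm above the table when up (they block the tray), 32 mm fully down.
- catch (a joint): How far the catch is pressed down, m: 0 = up, 0.018 = fully down on its stop. Spring: about 2.4 N to start it, 6 N fully down; it springs up when let go. The teeth are below the tray's underside from 0.010 on; keep it at 0.012 or more all the time the tray is above the teeth.
- tray: Loose open aluminium tray, 120 mm long (x, along the slide), 160 mm wide, 22 mm high, 4 mm thick, about 0.45 kg, standing on the ledges short of the teeth. Origin: centre of its underside; axes parallel to the slide's. Push on the outside of its rear (-x) wall. Fully home its origin is at x = +70 mm of the slide, its rear wall 5 mm past the teeth.
- dish: Small terracotta pie dish, 92 mm across and 28 mm high, standing loose in the tray, about 0.22 kg. Origin: centre of its underside.
- cutter: Bystander: plain steel ring cutter, 60 mm across, 35 mm high, on the table beside the slide's right (-y) rail. Origin: centre of its underside.
- spice: Bystander: small glass jar, 44 mm across, 75 mm high, on the table beside the slide's left (+y) rail. Origin: centre of its underside.
- weight: Bystander: brass weight, 40 mm across, 28 mm high, on top of the housing. Origin: centre of its underside.
Mind the look-alikes: they are no part of the job. What is shaped like the tray but black or turquoise is not meant.

How it is judged:
On the way, in this order (a step that is already met when the one before it is completed fails the run):
1. the catch is pressed down while the tray is still short of the teeth (value of joint catch above 0.011 m and x of tray in the frame of slide below -0.058 m), for 0.1 s.
2. the tray is half over the teeth with the catch held down by the fingers (value of joint catch above 0.011 m and x of tray in the frame of slide above -0.01 m and contact force between the fingers and catch above 0.5 N).
3. the tray is home past the teeth (x of tray in the frame of slide above 0.0645 m), for 0.1 s.
At the end, for the whole second after the job is handed in: The tray lies flat on the slide's ledges, at rest, past the teeth and within about 5 mm of the end stop; the catch has sprung up behind it (within 3 mm of fully up); the dish stands upright in the tray (x of tray in the frame of slide between 0.0645 and 0.075 m and z of tray in the frame of slide between 0.037 and 0.043 m and angle between the x axis of tray and the x axis of slide, either way round below 0.06 rad and value of joint catch below 0.003 m and linear speed of tray below 0.01 m/s and horizontal distance between dish and tray below 0.05 m and angle between dish's own z axis and vertical below 0.1 rad and z of dish in the frame of tray below 0.01 m); the robot touches nothing.
It fails at once if the tray was lifted (more than 8 mm) or tipped (z of tray in the frame of slide above 0.048 m or angle between tray's own z axis and vertical above 0.12 rad).
It fails at once if the dish was lifted out of the tray or tipped (z of dish in the frame of tray above 0.02 m or angle between dish's own z axis and vertical above 0.35 rad).
It fails at once if the catch was let up while the tray was above the teeth (x of tray in the frame of slide between -0.045 and 0.045 m and value of joint catch below 0.0107 m).
It fails at once if the ring cutter, the jar or the weight was moved by more than 30 mm (distance of any of cutter, spice, weight from where it was at the start of the episode above 0.03 m).
It also fails if it takes over 45 s, if anything falls off the work surface, if the arm or the gripper's body presses on something with over 40 N, if the wrist force passes 120 N, or if a joint passes its speed limit or range.

## Working session

There is one attempt and no reset: what is moved stays moved. The work goes in short steps, Python scripts to look and compute and a shell command to move; the robot and the scene stay as the last step left them, time stands still between calls to the robot, and variables do not carry over. Pictures are saved under pics/ and viewed, and the job is handed in when it is done.

```bash
ls; mkdir -p pics
cat > h.py <<'E'
import numpy as np,cv2
from station import r,vision,spotter
def world(cam,row,col,depth=None,z=None):
    i=vision.camera_info(cam);K=np.array(i["camera_matrix"]);e=np.array(i["eye"]);A=np.array(i["attitude"])
    if A.shape!=(3,3):
        from scipy.spatial.transform import Rotation as R
        A=R.from_euler('xyz',A).as_matrix() if A.size==3 else R.from_quat(A).as_matrix()
    p=np.linalg.inv(K)@[col,row,1]; d=A@(p*[1,-1,-1])
    t=depth if depth is not None else (z-e[2])/d[2]
    return e+t*d
E
python3 - <<'E'
from h import *
print(r.read_state())
for c in("scene","side","wrist"):
    p,d=vision.camera(c);cv2.imwrite(f"pics/{c}0.png",p[:,:,::-1]);np.savez(f"{c}0.npz",p=p,d=d);print(c,vision.camera_info(c))
    for l in("slide","tray","dish","cutter","spice","weight"):
        for q in spotter.trace(c,l)[:3]: print(l,round(q["p"],2),(np.array(q["bbox"])*[512,384,512,384]).round())
    for l in("slide","slide_mouth","end_stop","catch_bar","catch_teeth","tray","dish"):
        for q in spotter.landmark_of(c,l)[:3]:
            rc=np.array(q["position"])*[384,512];print(l,round(q["p"],2),rc.round(1))
E
```

```text
pics
{'time': 0.0, 'joint_pos': array([-1.30970616,  0.70704375, -0.02759789,  1.48498244,  0.02200613,
        0.95088377, -0.0755015 ]), 'joint_vel': array([ 6.44017859e-05, -6.75676942e-04, -1.71582899e-04,  1.53051703e-03,
       -3.66762057e-04, -2.34660708e-03,  1.82753076e-03]), 'tau': array([-4.02271667e-05, -8.83178258e+01,  1.23458192e+00, -2.36167467e+01,
        1.69429224e-02,  6.34561758e-03,  3.60091775e-06]), 'tool_pos': array([0.1713928 , 0.54860226, 0.23086556]), 'orientation': array([3.14154407e+00, 1.01348575e-03, 1.26799347e+00]), 'contact_force': array([-0.12768871, -0.35619063,  0.11723829]), 'torque': array([-0.01350201, -0.04128658,  0.00136749]), 'opening': 0.997646534776547}
scene {'camera_matrix': array([[480.73495349,   0.        , 264.01049085],
       [  0.        , 480.73495349, 188.09623353],
       [  0.        ,   0.        ,   1.        ]]), 'eye': array([1.22238949, 0.35074635, 1.2023891 ]), 'attitude': array([ 0.63132658, -0.00751072,  2.0091557 ])}
slide 0.9 [182. 165. 345. 297.]
tray 0.97 [207. 179. 273. 236.]
tray 0.87 [355. 202. 428. 263.]
tr
[... 1171 characters left out ...]
27. 136. 241. 149.]
slide 0.68 [202.8 272.9]
slide_mouth 0.89 [248.1 317.1]
end_stop 0.78 [160.  248.7]
end_stop 0.68 [209.7 287.5]
end_stop 0.16 [217.4 225.3]
catch_teeth 0.77 [187.9 275.4]
tray 0.93 [166.3 161.9]
tray 0.91 [210.5 290. ]
tray 0.77 [374.4 286.3]
dish 0.93 [213.6 280.6]
wrist {'camera_matrix': array([[337.72536472,   0.        , 262.3249207 ],
       [  0.        , 337.72536472, 188.60856861],
       [  0.        ,   0.        ,   1.        ]]), 'eye': array([0.09134209, 0.57389955, 0.37329716]), 'attitude': array([-3.31215418e-01, -2.37887315e-04,  1.26715350e+00])}
tray 0.92 [153. 289. 260. 382.]
tray 0.7 [  1. 251.  80. 340.]
tray 0.77 [346.5 199.6]
tray 0.61 [313.2  33.8]
```

View pics/scene0.png

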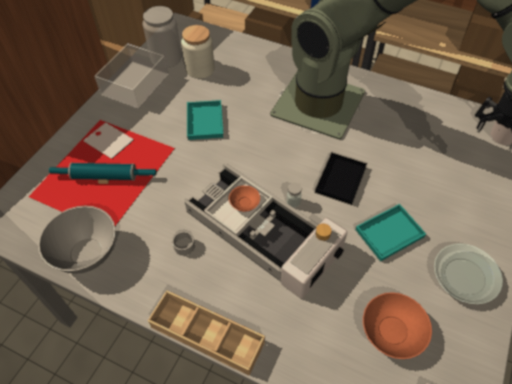

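View pics/side0.png

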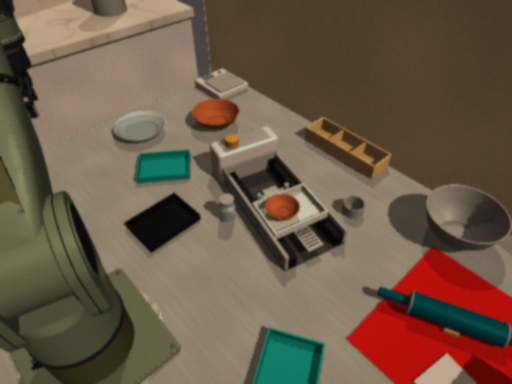

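Run:
```python
from h import *
a=cv2.imread('pics/scene0.png')[150:310,165:355]
cv2.imwrite('pics/scene0z.png',cv2.resize(a,None,fx=4,fy=3.7,interpolation=cv2.INTER_CUBIC)[:590])
for cam,pts in (("scene",dict(slide=(228.4,259.8,0),mouth=(187.4,206.1,.04),stop=(242.7,300,.06),teeth=(223.4,260.5,.05),dish=(206.1,241.6,.044))),("side",dict(slide=(202.8,272.9,0),mouth=(248.1,317.1,.04),stop=(160,248.7,.06),teeth=(187.9,275.4,.05),tray=(210.5,290,.04),dish=(213.6,280.6,.044)))):
    for k,(a,b,z) in pts.items(): print(cam,k,world(cam,a,b,z=z).round(4))
```

```text
scene slide [0.5598 0.0365 0.    ]
scene mouth [ 0.5213 -0.1598  0.04  ]
scene stop [0.587  0.1705 0.06  ]
scene teeth [0.5716 0.0443 0.05  ]
scene dish [ 0.5384 -0.0322  0.044 ]
side slide [0.5644 0.0396 0.    ]
side mouth [ 0.5114 -0.1702  0.04  ]
side stop [0.5931 0.1764 0.06  ]
side teeth [0.576  0.0433 0.05  ]
side tray [ 0.5516 -0.0385  0.04  ]
side dish [ 0.5225 -0.0317  0.044 ]
```

View pics/scene0z.png

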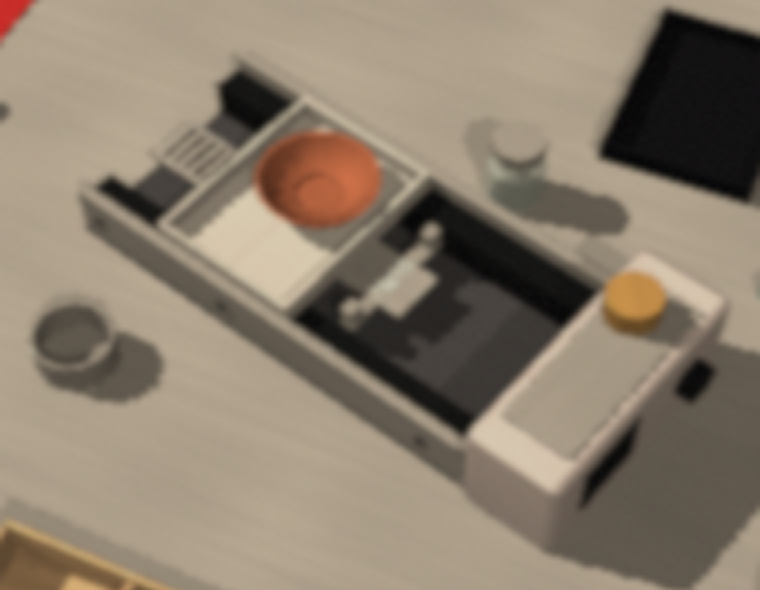

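Run:
```python
from h import *
from scipy.spatial.transform import Rotation as R
s=r.read_state();Rm=R.from_euler('xyz',s["orientation"]).as_matrix();print(Rm.round(3))
# slide pose guess
m=np.array([.5164,-.165]);e=np.array([.590,.1735]);u=(e-m)/np.linalg.norm(e-m);print(np.arctan2(u[1],u[0]))
o=(m+.22*u+e-.13*u)/2;print(o)
t=o-.175*u
# view point: behind the rear
for x in(-.175,-.10):
    p=np.r_[o+x*u,.23];print(x,p,(Rm.T@(p-s["tool_pos"])*100).round(2))
```

```text
[[ 0.298  0.954 -0.   ]
 [ 0.954 -0.298 -0.   ]
 [-0.    -0.    -1.   ]]
1.3566988492162515
[0.56276095 0.04822258]
-0.175 [ 0.52557947 -0.12278191  0.23      ] [-53.54  53.83   0.13]
-0.1 [ 0.54151439 -0.04949427  0.23      ] [-46.07  53.17   0.13]
```

The tray meant is the silver one in the slide, at scene (240,207), which carries the dish. The black one at (342,178) and the turquoise ones at (205,119) and (390,232) are look-alikes standing outside the slide. The crop confirms this. Next I'll move above the rear of the slide with the fingers shut.

```bash
python3 -m handwheel '[[[-3.6,4.2,0],0.18],[[-7.2,8.4,0],0.36],[[-10.8,12.6,0],0.54],[[-14.4,16.8,0],0.72],[[-18,21,0],0.9]]' -1 20
python3 - <<'E'
from h import *
from scipy.spatial.transform import Rotation as R
s=r.read_state();Rm=R.from_euler('xyz',s["orientation"]).as_matrix()
u=np.array([np.cos(1.3567),np.sin(1.3567)]);o=np.array([.5628,.0482])
p=np.r_[o-.1*u,.23];print(s["orientation"],(Rm.T@(p-s["tool_pos"])*100).round(2), s["orientation"][2]-(1.3567-np.pi/2))
E
```

```text
time: 2.72
tool_pos: [0.319, 0.3129, 0.2315]
orientation: [-3.141, -0.001, 0.362]
contact_force: [2.0, 1.2, 0.6]
opening: 0.0
[-3.14139688e+00 -5.23601113e-04  3.62208408e-01] [ 7.97 41.78  0.14] 0.5763047350442823
```

```bash
python3 -m handwheel '[[[1,5.2,0],0.12],[[2,10.4,0],0.24],[[3,15.6,0],0.36],[[4,20.9,0],0.46],[[5,26.1,0],0.57]]'
python3 - <<'E'
from h import *
from scipy.spatial.transform import Rotation as R
s=r.read_state();Rm=R.from_euler('xyz',s["orientation"]).as_matrix()
u=np.array([np.cos(1.3567),np.sin(1.3567)]);o=np.array([.5628,.0482])
p=np.r_[o-.1*u,.23];print(s["orientation"],(Rm.T@(p-s["tool_pos"])*100).round(2), s["orientation"][2]-(1.3567-np.pi/2))
E
```

```text
time: 3.35
tool_pos: [0.4596, 0.0873, 0.2314]
orientation: [-3.141, -0.0, -0.205]
contact_force: [0.1, -0.7, -0.6]
opening: -0.005
[-3.14133993e+00 -3.10109498e-04 -2.05291308e-01] [10.81 11.72  0.14] 0.008805018331395464
```

```bash
python3 -m handwheel '[[[3.5,3.8,0],0],[[7,7.6,0],0],[[10.7,11.6,0],0],[[10.7,11.6,0],0],[[10.7,11.6,0],0]]'
python3 - <<'E'
from h import *
print(r.read_state()["tool_pos"],vision.camera_info("wrist"))
p,d=vision.camera("wrist");cv2.imwrite("pics/w1.png",p[:,:,::-1]);np.savez("w1.npz",p=p,d=d)
for l in("tray","dish"):
    for q in spotter.trace("wrist",l)[:2]: print(l,round(q["p"],2),(np.array(q["bbox"])*[512,384,512,384]).round())
for l,z in(("catch_bar",.034),("slide_mouth",.04),("catch_teeth",.05),("tray",.04),("dish",.044)):
    for q in spotter.landmark_of("wrist",l)[:2]:
        rc=np.array(q["position"])*[384,512];print(l,round(q["p"],2),rc.round(1),world("wrist",*rc,z=z).round(4))
E
```

```text
time: 3.98
tool_pos: [0.5401, -0.0458, 0.2312]
orientation: [-3.141, 0.0, -0.202]
contact_force: [-0.1, 0.8, -0.2]
opening: -0.002
[ 0.54010386 -0.04578885  0.23117333] {'camera_matrix': array([[337.72536472,   0.        , 262.3249207 ],
       [  0.        , 337.72536472, 188.60856861],
       [  0.        ,   0.        ,   1.        ]]), 'eye': array([0.55678114, 0.03628158, 0.37323363]), 'attitude': array([-3.30195672e-01,  3.77588299e-05, -2.02708636e-01])}
tray 0.92 [179.  90. 355. 218.]
tray 0.78 [ 47. 318. 158. 373.]
dish 0.58 [193. 106. 295. 205.]
dish 0.39 [388. 174. 456. 231.]
catch_teeth 0.89 [ 54.6 268. ] [0.565  0.0505 0.05  ]
catch_teeth 0.35 [ 48.4 133.3] [0.4491 0.0794 0.05  ]
dish 0.61 [147.2 244.3] [ 0.5255 -0.0285  0.044 ]
```

View pics/w1.png

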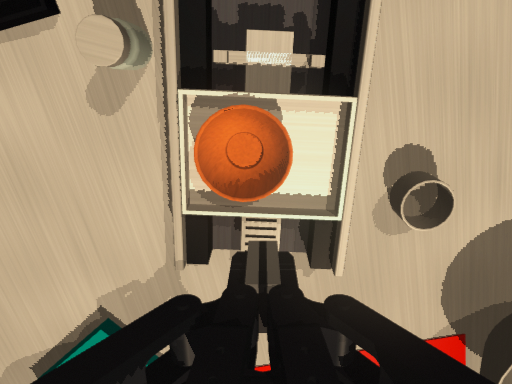

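Run:
```python
from h import *
z=np.load("w1.npz");p,d=z["p"],z["d"]
cv2.imwrite("pics/w1z.png",cv2.resize(p[0:280,160:390,::-1],None,fx=2.1,fy=2.1,interpolation=cv2.INTER_CUBIC))
# points by depth
pts=np.array([[world("wrist",a,b,depth=d[a,b]) if d[a,b]>0 else [9,9,9] for b in range(512)] for a in range(384)])
np.save("w1pts.npy",pts)
u=np.array([np.cos(1.3567),np.sin(1.3567)]);v=np.array([-u[1],u[0]]);o=np.array([.5628,.0482])
X=(pts[...,:2]-o)@u;Y=(pts[...,:2]-o)@v;Z=pts[...,2]
for name,a,b in(("tray floor",160,310),("rim",215,230),("bar",232,262),("bar2",40,270)):print(name,X[a,b].round(4),Y[a,b].round(4),Z[a,b].round(4))
# rail tops z .05-.062, outside |Y|>.07
for sgn in(1,-1):
    m=(abs(Z-.056)<.005)&(sgn*Y>.075)&(sgn*Y<.105)&(X<.1)
    m[230:]=False
    c=np.polyfit(X[m],Y[m],1);print(sgn,m.sum(),c,Y[m].min(),Y[m].max(),X[m].min(),Z[m].mean())
m=(abs(Z-.062)<.004)&(abs(Y)<.083)&(X<-.0)&(X>-.2);m[225:]=False;m[:80]=False
print("rim X",np.percentile(X[m],[1,5,50,95,99]).round(4),"Y",np.percentile(Y[m],[1,50,99]).round(4))
m=(abs(Z-.050)<.004)&(abs(Y)<.055)&(X<.02)&(X>-.03);m[80:]=False
print("teeth",m.sum(),X[m].mean(),Y[m].min(),Y[m].max(),Z[m].mean(),np.percentile(X[m],[2,98]))
```

```text
Traceback (most recent call last):
  File "h.py", line 4, in world
    i=vision.camera_info(cam);K=np.array(i["camera_matrix"]);e=np.array(i["eye"]);A=np.array(i["attitude"])
ValueError: time passes only in moves, steps and waits
```

View pics/w1z.png

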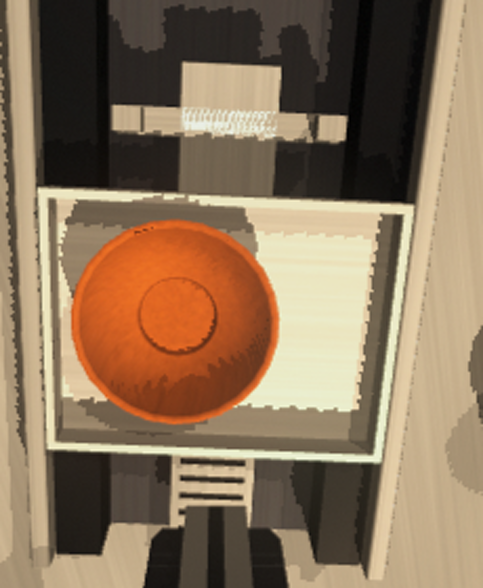

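```bash
cat >> h.py <<'E'
def cloud(cam,d):
    from scipy.spatial.transform import Rotation as R
    i=vision.camera_info(cam);K=np.array(i["camera_matrix"]);A=R.from_euler('xyz',i["attitude"]).as_matrix()
    c,rw=np.meshgrid(np.arange(512),np.arange(384))
    q=np.stack([(c-K[0,2])/K[0,0],-(rw-K[1,2])/K[1,1],-np.ones_like(d)],-1)*d[...,None]
    w=q@A.T+i["eye"]; w[d<=0]=9
    return w
E
python3 - <<'E'
from h import *
z=np.load("w1.npz");p,d=z["p"],z["d"]
pts=cloud("wrist",d);np.save("w1pts.npy",pts)
u=np.array([np.cos(1.3567),np.sin(1.3567)]);v=np.array([-u[1],u[0]]);o=np.array([.5628,.0482])
X=(pts[...,:2]-o)@u;Y=(pts[...,:2]-o)@v;Z=pts[...,2]
for name,a,b in(("tray floor",160,310),("rim",217,270),("bar",232,262),("bar2",40,270)):print(name,X[a,b].round(4),Y[a,b].round(4),Z[a,b].round(4))
for sgn in(1,-1):
    m=(abs(Z-.056)<.005)&(sgn*Y>.075)&(sgn*Y<.105)&(X<.1)
    m[270:]=False
    c=np.polyfit(X[m],Y[m],1);print(sgn,m.sum(),c,Y[m].min(),Y[m].max(),X[m].min(),Z[m].mean())
m=(abs(Z-.062)<.004)&(abs(Y)<.083)&(X<-.0)&(X>-.2);m[225:]=False;m[:80]=False
print("rim X",np.percentile(X[m],[1,5,50,95,99]).round(4),"Y",np.percentile(Y[m],[1,50,99]).round(4))
m=(abs(Z-.050)<.004)&(abs(Y)<.055)&(X<.02)&(X>-.03);m[80:]=False
print("teeth",m.sum(),X[m].mean(),Y[m].min(),Y[m].max(),Z[m].mean(),np.percentile(X[m],[2,98]))
m=(abs(Z-.034)<.005)&(abs(Y)<.04)&(X<-.12);m[240:]=False
print("bar",m.sum(),Y[m].min(),Y[m].max(),Z[m].mean(),np.percentile(X[m],[2,98]))
E
```

```text
tray floor -0.0953 -0.0458 0.0432
rim -0.1499 -0.0062 0.0618
bar -0.1807 0.0015 0.0334
bar2 0.0157 -0.0037 0.0337
1 3292 [-0.02831361  0.08302558] 0.07502219208191294 0.09592470912612247 -0.21643878780799905 0.055418851760874764
-1 3222 [-0.03380923 -0.08823801] -0.0958921538841783 -0.07500087665085224 -0.2151330772636433 0.05555401973209387
rim X [-0.1506 -0.1483 -0.0865 -0.0307 -0.0288] Y [-0.0802  0.0139  0.0803]
teeth 332 -0.00043017693668810056 -0.052769723121807124 0.04740693886273708 0.04962391989594406 [-0.00661049  0.00570405]
bar 898 -0.019295974225225054 0.024943824175858203 0.033719614305239495 [-0.18927017 -0.16261749]
```

```bash
cat >> h.py <<'E'
TH=1.3257
u0=np.array([np.cos(1.3567),np.sin(1.3567)]);v0=np.array([-u0[1],u0[0]])
O=np.array([.5628,.0482])-.0004*u0-.0027*v0
U=np.array([np.cos(TH),np.sin(TH)]);V=np.array([-U[1],U[0]])
def toslide(w): w=np.asarray(w);return np.stack([(w[...,:2]-O)@U,(w[...,:2]-O)@V,w[...,2]],-1)
E
python3 - <<'E'
from h import *
from scipy.spatial.transform import Rotation as R
pts=np.load("w1pts.npy");S=toslide(pts);X,Y,Z=S[...,0],S[...,1],S[...,2]
for sgn in(1,-1):
    m=(abs(Z-.056)<.004)&(sgn*Y>.079)&(sgn*Y<.097)&(X<.05);m[270:]=False
    print(sgn,np.polyfit(X[m],Y[m],1),np.percentile(Y[m],[2,50,98]),X[m].min())
m=(abs(Z-.062)<.003)&(abs(Y)<.081)&(X<-.0)&(X>-.2);m[225:]=False;m[:80]=False
print("rim X",np.percentile(X[m],[1,5,50,95,99]).round(4),"Y",np.percentile(Y[m],[1,50,99]).round(4))
m=(abs(Z-.050)<.004)&(abs(Y)<.055)&(X<.02)&(X>-.03);m[80:]=False
print("teeth",X[m].mean(),Y[m].min(),Y[m].max(),np.percentile(X[m],[2,98]))
s=r.read_state();Rm=R.from_euler('xyz',s["orientation"]).as_matrix()
print("tool",toslide(s["tool_pos"]),"yaw err turn",s["orientation"][2]-(TH-np.pi/2))
for x,z in((-.180,.231),(-.180,.06)):
    p=np.r_[O+x*U,z];print((Rm.T@(p-s["tool_pos"])*100).round(2))
E
```

```text
1 [-0.0018016   0.08643854] [0.08207155 0.08651883 0.09160015] -0.21899107725557726
-1 [-0.00106418 -0.08637235] [-0.09132848 -0.08625498 -0.08184808] -0.2123045853793672
rim X [-0.1493 -0.1481 -0.0844 -0.0304 -0.0296] Y [-0.0797  0.0123  0.0797]
teeth -1.8718550228095748e-05 -0.04997550513731178 0.050139869797126084 [-0.00488171  0.00465584]
tool [-0.09645544  0.00172674  0.23140916] yaw err turn 0.0436428354605074
[-0.19  8.35  0.04]
[-0.19  8.35 17.14]
```

```bash
python3 -m handwheel '[[[-0.1,4.2,0],0.044],[[-0.2,8.4,0],0.044],[[-0.2,8.4,6],0.044],[[-0.2,8.4,12],0.044],[[-0.2,8.4,15.5],0.044]]'
python3 - <<'E'
from h import *
s=r.read_state();print("tool",toslide(s["tool_pos"]),s["orientation"][2]-(TH-np.pi/2),s["contact_force"])
p,d=vision.camera("wrist");cv2.imwrite("pics/w2.png",p[:,:,::-1])
E
```

```text
time: 5.0
tool_pos: [0.5207, -0.1279, 0.0739]
orientation: [3.141, 0.002, -0.246]
contact_force: [0.9, 0.6, 0.3]
opening: -0.002
tool [-0.18075451  0.00083853  0.07394144] -0.0009395043707181028 [0.93981438 0.57353569 0.29605484]
```

View pics/w2.png

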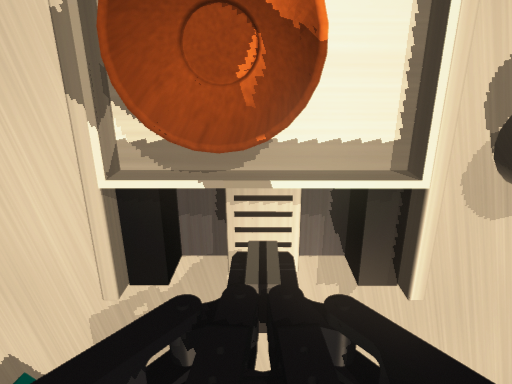

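The picture shows the closed fingertips at (262,245) centred over the ribbed bar, clear of the tray's rear wall at row 185. Next I'll press down.

```bash
python3 -m handwheel '[[[0,0,2],0],[[0,0,3.6],0],[[0,0,4.4],0],[[0,0,5.0],0],[[0,0,5.6],0]]'
python3 -m handwheel '[[[0,0,0],0],[[0,0,0],0],[[0,0,0],0],[[0,0,0],0],[[0,0,0],0]]'
python3 - <<'E'
from h import *
s=r.read_state();print("tool",toslide(s["tool_pos"]),s["contact_force"])
p,d=vision.camera("wrist");cv2.imwrite("pics/w3.png",p[:,:,::-1])
S=toslide(cloud("wrist",d));np.save("S3.npy",S)
X,Y,Z=S[...,0],S[...,1],S[...,2]
m=(abs(Y)<.02)&(X<-.152)&(X>-.166)&(Z<.05);print(m.sum(),np.percentile(Z[m],[5,50,95]) if m.sum() else 0)
E
```

```text
time: 5.68
tool_pos: [0.5215, -0.1281, 0.0204]
orientation: [-3.142, -0.0, -0.246]
contact_force: [-2.1, 0.9, 4.2]
opening: -0.001
time: 6.3
tool_pos: [0.5215, -0.1281, 0.0204]
orientation: [3.142, -0.0, -0.246]
contact_force: [-2.2, 2.5, 4.2]
opening: 0.001
tool [-1.80762251e-01 -2.27221197e-05  2.03771040e-02] [-2.18054608  2.54396399  4.24343792]
0 0
```

View pics/w3.png

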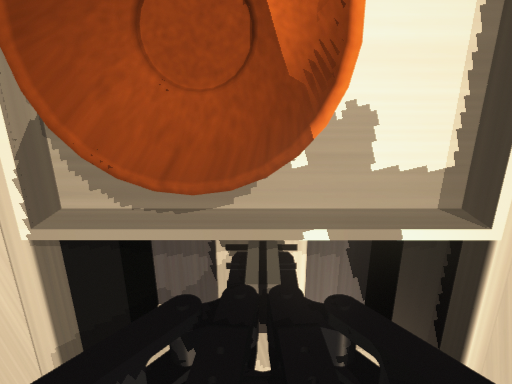

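```bash
python3 - <<'E'
from h import *
S=np.load("S3.npy")
for a in(244,252,258):
  print([S[a,b].round(4).tolist() for b in(228,234,240,290,298)])
E
python3 -m handwheel '[[[0,0,0.15],0],[[0,0,0.3],0],[[0,0,0.3],0],[[0,0,0.3],0],[[0,0,0.3],0]]'
```

```text
[[-0.1736, 0.0164, 0.0198], [-0.1738, 0.0136, 0.0193], [-0.1742, 0.0108, 0.0187], [-0.1732, -0.0129, 0.0204], [-0.1734, -0.0167, 0.0201]]
[[-0.1783, 0.0166, 0.019], [-0.1778, 0.0136, 0.0199], [-0.1737, 0.0102, 0.0271], [-0.1778, -0.0131, 0.02], [-0.1782, -0.017, 0.0192]]
[[-0.1813, 0.0167, 0.0195], [-0.174, 0.0126, 0.0319], [-0.1737, 0.0099, 0.0323], [10.7319, -6.0102, 9.0], [-0.181, -0.017, 0.02]]
time: 6.98
tool_pos: [0.5215, -0.1281, 0.0174]
orientation: [3.142, -0.0, -0.246]
contact_force: [-0.1, 3.0, 3.8]
opening: 0.002
```

```bash
python3 -m handwheel '[[[0,-0.5,0.05],0],[[0,-1.0,0.05],0],[[0,-1.5,0.05],0],[[0,-2,0.05],0],[[0,-2.5,0.05],0]]'
python3 - <<'E'
from h import *
s=r.read_state();print("tool",toslide(s["tool_pos"]),s["contact_force"])
p,d=vision.camera("wrist");cv2.imwrite("pics/w4.png",p[:,:,::-1])
S=toslide(cloud("wrist",d));X,Y,Z=S[...,0],S[...,1],S[...,2]
m=(abs(Z-.062)<.0025)&(abs(Y)<.079)&(X<-.1)&(abs(Y)>.045);print(m.sum(),np.percentile(X[m],[1,5,50,95]))
E
```

```text
time: 7.6
tool_pos: [0.5276, -0.1043, 0.0169]
orientation: [3.141, -0.0, -0.247]
contact_force: [-1.8, -7.4, 4.8]
opening: -0.001
tool [-1.56180656e-01 -1.26644809e-04  1.68723596e-02] [-1.81074356 -7.40568881  4.76791102]
5511 [-0.14172424 -0.14108912 -0.13410676 -0.10194901]
```

View pics/w4.png

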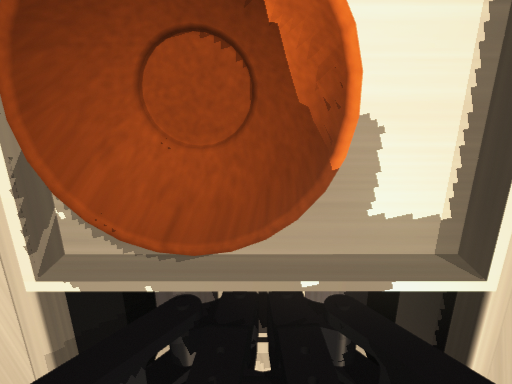

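Contact made: the tray's rear rim is at x ≈ -0.142, straight and flat, and the catch is down about 17 mm. I'll keep pushing.

```bash
python3 -m handwheel '[[[0,-0.8,0],0],[[0,-1.6,0],0],[[0,-2.4,0],0],[[0,-3.2,0],0],[[0,-4.0,0],0]]'
python3 - <<'E'
from h import *
s=r.read_state();print("tool",toslide(s["tool_pos"]),s["contact_force"],s["orientation"])
p,d=vision.camera("wrist");cv2.imwrite("pics/w5.png",p[:,:,::-1])
S=toslide(cloud("wrist",d));X,Y,Z=S[...,0],S[...,1],S[...,2]
for g in(1,-1):
  m=(abs(Z-.062)<.0025)&(g*Y<.075)&(X<-.08)&(g*Y>.045);print(m.sum(),np.percentile(X[m],[1,5,50]),Z[m].mean())
E
```

```text
time: 8.28
tool_pos: [0.5373, -0.0655, 0.0169]
orientation: [3.14, -0.0, -0.247]
contact_force: [-1.3, -6.5, 4.3]
opening: -0.0
tool [-0.11613189 -0.00011939  0.016859  ] [-1.26979779 -6.5346367   4.33918208] [ 3.14048277e+00 -1.83563701e-04 -2.46582004e-01]
1132 [-0.10115865 -0.10078416 -0.09842937] 0.061152774035683824
1206 [-0.10133274 -0.10090766 -0.09838669] 0.06117957472066217
```

View pics/w5.png

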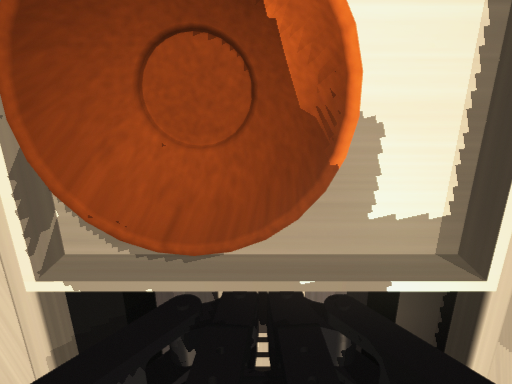

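The tray moves square and flat, and the dish is unmoved in it. Continuing.

```bash
python3 -m handwheel '[[[0,-1,0],0],[[0,-2,0],0],[[0,-3,0],0],[[0,-4,0],0],[[0,-5.0,0],0]]'
python3 - <<'E'
from h import *
s=r.read_state();print("tool",toslide(s["tool_pos"]),s["contact_force"],s["orientation"])
E
```

```text
time: 8.95
tool_pos: [0.5494, -0.0169, 0.0168]
orientation: [3.14, 0.0, -0.246]
contact_force: [-3.5, -7.6, 4.9]
opening: 0.003
tool [-6.60702049e-02 -8.32526616e-05  1.68251173e-02] [-3.47911432 -7.56330299  4.94554562] [ 3.14045229e+00  1.04085211e-05 -2.46491540e-01]
```

```bash
python3 -m handwheel '[[[0,-1,0],0],[[0,-2,0],0],[[0,-3,0],0],[[0,-4,0],0],[[0,-5.0,0],0]]'
python3 - <<'E'
from h import *
s=r.read_state();print("tool",toslide(s["tool_pos"]),s["contact_force"],s["orientation"])
p,d=vision.camera("wrist");cv2.imwrite("pics/w6.png",p[:,:,::-1])
S=toslide(cloud("wrist",d));X,Y,Z=S[...,0],S[...,1],S[...,2]
for g in(1,-1):
  m=(abs(Z-.062)<.0025)&(g*Y<.075)&(X<.02)&(g*Y>.045);print(m.sum(),np.percentile(X[m],[1,5,50]),Z[m].mean())
p,d=vision.camera("scene");cv2.imwrite("pics/s6.png",cv2.resize(p[150:310,165:355,::-1],None,fx=3.5,fy=3.5))
E
```

```text
time: 9.57
tool_pos: [0.5615, 0.0315, 0.0168]
orientation: [3.14, 0.0, -0.247]
contact_force: [-1.8, -7.1, 5.9]
opening: 0.002
tool [-1.61900519e-02 -9.53056224e-05  1.68292875e-02] [-1.79450109 -7.13749238  5.8724782 ] [ 3.14029652e+00  1.17501184e-04 -2.46543953e-01]
1205 [-0.00130888 -0.0008778   0.00167147] 0.06115427153096303
1186 [-0.0010065  -0.00053765  0.00191961] 0.06118604795087283
```

View pics/w6.png

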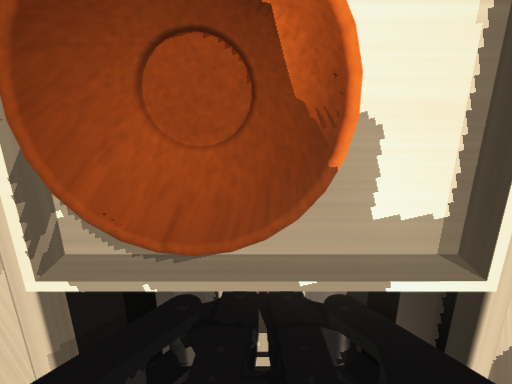

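View pics/s6.png

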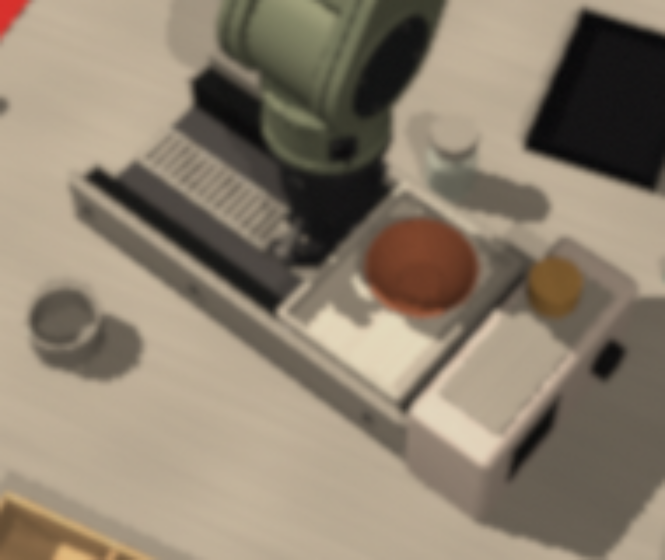

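```bash
python3 -m handwheel '[[[0,-0.3,0],0],[[0,-0.6,0],0],[[0,-0.85,0],0],[[0,-1.0,0],0],[[0,-1.1,0],0]]'
python3 - <<'E'
from h import *
s=r.read_state();print("tool",toslide(s["tool_pos"]),s["contact_force"],s["orientation"])
p,d=vision.camera("wrist")
S=toslide(cloud("wrist",d));X,Y,Z=S[...,0],S[...,1],S[...,2]
for g in(1,-1):
  m=(abs(Z-.062)<.0025)&(g*Y<.075)&(X<.03)&(g*Y>.045);print(m.sum(),np.percentile(X[m],[1,5,50]),Z[m].mean())
E
```

```text
time: 10.3
tool_pos: [0.5641, 0.0419, 0.0168]
orientation: [3.14, 0.0, -0.247]
contact_force: [-1.6, -7.2, 5.5]
opening: -0.003
tool [-0.00551302 -0.00011537  0.01680223] [-1.55604383 -7.24140248  5.52092565] [ 3.14031628e+00  1.82713877e-04 -2.46633836e-01]
1216 [0.00796508 0.00837955 0.01088032] 0.061169849071344984
1192 [0.00770606 0.00831723 0.0108292 ] 0.06119304290356981
```

```bash
python3 -m handwheel '[[[0,-0.05,0],0],[[0,-0.1,0],0],[[0,-0.15,0],0],[[0,-0.2,0],0],[[0,-0.2,0],0]]'
python3 - <<'E'
from h import *
s=r.read_state();print("tool",toslide(s["tool_pos"]),s["contact_force"],s["orientation"])
E
```

```text
time: 10.98
tool_pos: [0.5646, 0.0437, 0.0168]
orientation: [3.14, 0.0, -0.247]
contact_force: [-1.9, -7.9, 5.6]
opening: -0.001
tool [-0.00361927 -0.00011098  0.01681343] [-1.90287337 -7.91016315  5.6221557 ] [ 3.14023567e+00  1.95392737e-04 -2.46717821e-01]
```

```bash
python3 -m handwheel '[[[0,-0.05,0],0],[[0,-0.1,0],0],[[0,-0.15,0],0],[[0,-0.2,0],0],[[0,-0.2,0],0]]'
python3 - <<'E'
from h import *
s=r.read_state();print("tool",toslide(s["tool_pos"]),s["contact_force"],s["orientation"])
p,d=vision.camera("wrist");cv2.imwrite("pics/w7.png",p[:,:,::-1])
S=toslide(cloud("wrist",d));X,Y,Z=S[...,0],S[...,1],S[...,2]
for g in(1,-1):
  m=(abs(Z-.062)<.0025)&(g*Y<.075)&(X<.03)&(g*Y>.045);print(m.sum(),np.percentile(X[m],[1,5,50]),Z[m].mean())
E
```

```text
time: 11.6
tool_pos: [0.5646, 0.0437, 0.0168]
orientation: [3.138, 0.001, -0.248]
contact_force: [-6.2, -18.5, 9.3]
opening: 0.001
tool [-0.00359532 -0.00011801  0.01680826] [ -6.19805805 -18.47282292   9.25153927] [ 3.13777404e+00  5.56156141e-04 -2.48151038e-01]
1156 [0.00985902 0.01034227 0.01275277] 0.061168119057818396
1250 [0.00952568 0.00995386 0.01262524] 0.06119895025895064
```

The tray is against the stop: force rose to 19 N with no further advance, and the rear rim is at x ≈ +0.010. Next I'll ease off backward with the bar held, then go up.

```bash
python3 -m handwheel '[[[0,0.3,0],0],[[0,0.7,0],0],[[0,1.1,0],0],[[0,1.1,-0.5],0],[[0,1.1,-1],0]]'
python3 -m handwheel '[[[0,0,-0.5],0],[[0,0,-1.5],0],[[0,0,-4],0],[[0,0,-8],0],[[0,0,-12],0]]'
python3 -m handwheel '[[[0,3,-3],0],[[0,6,-4],0],[[0,6,-4],0],[[0,6,-4],0],[[0,6,-4],0]]'
python3 - <<'E'
from h import *
s=r.read_state();print("tool",toslide(s["tool_pos"]),s["contact_force"],s["orientation"])
p,d=vision.camera("wrist");cv2.imwrite("pics/w8.png",p[:,:,::-1])
S=toslide(cloud("wrist",d));X,Y,Z=S[...,0],S[...,1],S[...,2]
for g in(1,-1):
  m=(abs(Z-.062)<.0025)&(g*Y<.075)&(X<.15)&(X>-.03)&(g*Y>.055);print(m.sum(),np.percentile(X[m],[1,5,50,99]),Z[m].mean())
m=(abs(Y)>.039)&(abs(Y)<.049)&(abs(X)<.004);print("teeth",m.sum(),np.percentile(Z[m],[5,50,95]))
m=(abs(Y)<.018)&(X<-.03)&(X>-.1)&(Z<.05);print("bar",m.sum(),np.percentile(Z[m],[5,50,95]))
p,d=vision.camera("scene");cv2.imwrite("pics/s8.png",cv2.resize(p[150:310,165:355,::-1],None,fx=3.5,fy=3.5))
E
```

```text
time: 12.28
tool_pos: [0.5624, 0.0354, 0.0271]
orientation: [3.141, 0.001, -0.246]
contact_force: [-0.9, -1.2, 3.2]
opening: -0.003
time: 12.9
tool_pos: [0.5625, 0.0359, 0.1485]
orientation: [3.142, 0.0, -0.246]
contact_force: [-0.2, 1.3, 0.4]
opening: 0.003
time: 13.52
tool_pos: [0.548, -0.0216, 0.1865]
orientation: [-3.142, 0.001, -0.245]
contact_force: [-0.9, 1.2, -0.1]
opening: 0.001
tool [-7.09865542e-02  1.00017090e-04  1.86521195e-01] [-0.93641366  1.22493748 -0.1356014 ] [-3.14155307e+00  6.06374066e-04 -2.44951693e-01]
162 [0.01043552 0.0104465  0.01257159 0.01399948] 0.06148786047275994
134 [0.01033758 0.01034161 0.01177162 0.01319477] 0.06132670411348351
teeth 253 [0.0482852  0.04928982 0.05056453]
bar 3015 [0.03222981 0.0334431  0.03463694]
```

View pics/w8.png

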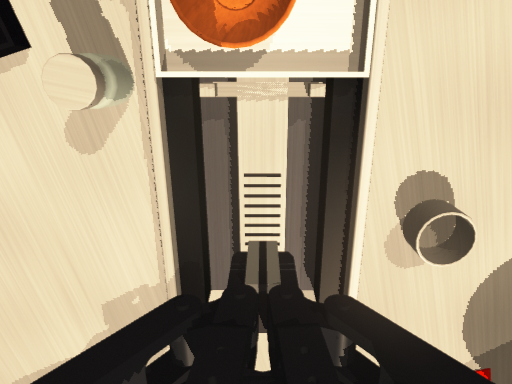

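View pics/s8.png

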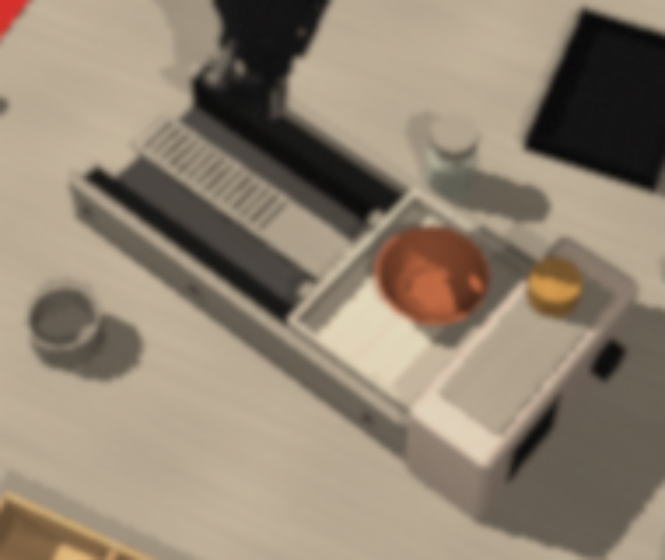

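The teeth (tops at 49 mm, wrist row 88) stand up behind the tray's rear wall at x = +0.010. The dish is upright in the tray, the bystanders are in place, and the arm is clear.

```bash
python3 -c "
from h import *
print(r.hand_in())"
```

```text
the job is handed in; nothing more can be done
None
```

The tray is home against the end stop with the catch locked behind it, and I handed the job in at about 14 s of the 45 s allowed. The hand-in gives no verdict, so the result below rests on my own last measurements.

With closed fingertips I pressed the bar down about 17 mm behind the tray and held it there for the whole push. The force rose to about 19 N with no further advance. I then backed the fingers off the wall, let the bar up and moved clear.

Last checks:
- **Tray:** its rear wall is at x ≈ +10 mm, so its origin is at about +70 mm. It lies flat and square on the ledges.
- **Catch:** the tooth tops are at about 49 mm and the bar at about 33.5 mm, which matches fully up within measuring error.
- **Dish:** it stands upright in the tray.
- **Bystanders:** the ring cutter, the jar and the weight look unmoved in the pictures; I did not measure them.
- **Robot:** the arm is clear of everything, with only sensor noise on the force reading.

One thing disagreed: the contact offset between fingertip and tray wall read 13.4 to 14.9 mm instead of the 11 mm I assumed. I therefore decided the tray was home from the force and the measured wall position.

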